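Put an oiled carving away in the drying cabinet with bypass doors

ROBOT

A 6-joint arm with a two-finger parallel gripper is mounted at the origin on the work surface. World frame = base frame: x ahead of the robot, y to its left, z up, the work surface at z = 0. Lengths are in m, angles in rad, forces in N, time in s.
With the tool pointing down it reaches from about 0.225 to 0.875 m from the base axis. Payload 3.4 kg.
Tool frame: the origin (TCP) lies between the finger pads; the fingertips stand 11 mm ahead of it and the grasp point (between the pads) lies 8 mm behind it; z points along the fingers, y is the line along which they close (so a half turn about z gives the same grasp; the last joint's range is limited). The gripper opens to 85 mm and grips with 20 to 120 N. Pads are 22 mm wide; open, the fingers measure 114 mm over their backs; the gripper's body (76 mm by 85 mm) begins 54 mm behind the grasp point. The pads swing forward as they close: fully open they stand 13 mm farther back than shut.
Start: joints at [1.17, 0.276, 1.505, -0, 1.361, -0.121], TCP at [0.159, 0.553, 0.242] pointing down, gripper open.
Joint ranges: [-2.89, 2.89], [-0.75, 2.08], [0.22, 2.7], [-1.18, 4.32], [0.11, 2.71], [-2.7, 2.7]. Speed limits (rad/s): [2.57, 2.57, 3.14, 3.14, 3.14, 3.14].

INTERFACE

Orientations are given as a unit quaternion [w, x, y, z].
In Python, from rig import manip, imaging gives the robot as it stands. The module is installed in compiled form; this text tells all that it offers.
- The arm moves only by the tool jog_arm, never from a script. Its argument "deltas" is one flat list of numbers, 7 for each row, row after row: the turn, a rotation vector about the world's x, y, z in degrees, then the shift along the world's x, y, z in mm, then the opening, from 0 (shut) to 1 (fully open). In form: [ax, ay, az, tx, ty, tz, gripper, ax, ay, az, tx, ty, tz, gripper, ...]. A call has 1 to 20 rows; each row is the pose to reach, as a shift and turn from the pose commanded when the call began; what a row does not reach only later rows make up. A row lasts 1/10 s, in which the tool goes at most 50 mm and 8.59 degrees, less where a joint would pass 70% of its speed; a pose out of reach is approached as far as the arm can. A call with a gripper value outside its range is refused whole. The fingers move at their own pace and stop on an object; "grip_force" is the grip in N (left out, the last holds). Time passes only in rows, so rows that repeat a pose let the fingers close. It gives the time, the measured TCP pose, the force, the opening and the grip force at its end, in the units of the state.
- manip.get_state(): the state, without advancing time (a new reading comes with each control period).
- imaging.get_image(name): name is "side" or "top"; returns the picture (480x640x3 uint8, blue, green, red); there is no depth.
- imaging.calibration(name): a dict with "mtx" (3x3 intrinsics, pixels), "cam_to_world" (4x4, takes a point from camera to world coordinates). Camera axes: x right, y down, z forward; pixel columns grow to the right and rows downward; lengths in m; the calibration is good to about 2 mm. A picture is of the moment at which its call begins. calibration takes no time and is no camera call.
- manip.sign_off(): hands the job in; it is judged then, once.
The state is a dict: "clock": time; "qpos": joint angles; "qd": joint speeds; "effort": joint torques, N m; "position": TCP position; "ee_rot": TCP orientation; "contact_force": force on the tool from outside, world axes, zero at the start; "moment": the same for the moment, N m; "width": finger opening in m; "gripper_force": force on a finger pad.
Only numpy, scipy, OpenCV 4.12 (cv2) and the standard library are available. Lean on these libraries where they do the work, as an engineer would, in place of code of your own. Each camera call takes 0.05 s, during which the arm holds its last target. There are 200 camera calls.

TASK

Put the freshly oiled carving away to dry: slide the blue rear door fully open behind its wooden neighbour, move the sled that carries the carving into the bay this uncovers, all the way in and grip end last, and then slide the blue door fully shut again. The oil is wet, so touch the sled but never the carving, do not tip it, leave the wooden front door shut, and do not disturb the other things on the bench and cabinet.

Things in the scene. Friction and masses are not known exactly. Their poses are not given: they have to be found in the camera images.
- cabinet: Low wooden drying cabinet, 390 mm wide, fixed. Origin: bench height, mid-width, in the plane of the blue door's back face. x points into it, away from the robot; y to its left seen from the robot. Deck: 15 mm thick, x = -205 to 140 mm, flush grooves, no rail above the doors. Front door x = -22 to -13 mm, blue rear door -10 to -1 mm. Door and roof tops 95 mm above the bench; roof 10 mm thick, x = 15 to 140 mm
- bay (a point): Point on the deck (15 mm above the bench) in the mouth of the left bay: cabinet x = 0, y = 90 mm; axes as the cabinet's. The bay, behind the blue door, spans cabinet y = 5 to 175 mm, its back wall is at x = 126 mm, its roof's underside 85 mm above the bench. Aluminium posts 95 mm high end the grooves at cabinet y = 183 to 195 mm either side, x = -27 to 3 mm
- rear_door (a joint): Blue rear door on the left, 180 mm wide. 0 = shut (covers cabinet y = -5 to 175 mm); grows as it slides to the right (cabinet -y) behind the front door to its end stop at 0.165 m, fully open. May start a little ajar. 1.5 N friction plus light damping; stays where it is left
- rear_tab (a point): Centre of the yellow tab rising from the blue door's top near its left end, 116.5 mm above the bench; moves with the door. Tab: 30 mm wide (cabinet y), 9 mm thick (x), free from 95 to 140 mm above the bench. At cabinet x = -5.5 mm, y = 150 mm minus the door's joint value. Push its left or right side to slide the door
- front_door (a joint): Wooden front door on the right, 180 mm wide, covers cabinet y = -175 to 5 mm. 0 = shut (as it starts), grows as it slides to the left (cabinet +y). To be left shut.
- sled: Loose wooden sled, 115 mm long (its x), 100 mm wide (y), 12 mm thick, about 0.5 kg. Origin: centre of its underside. The +x end goes in first. Starts on the deck before the doors, turned a little. Orange grip block at its -x end: x = -57.5 to -27.5 mm, 16 mm wide, z = 12 to 62 mm, rear face flush with the sled's end. Grip it across its width or push its rear face
- sled_grip (a point): Middle of the top face of the orange grip block (sled x = -42.5 mm, y = 0, z = 62 mm), same axes as the sled.
- carving: Dark carved wooden panel fixed on the sled, freshly oiled, not to be touched: 62 mm (x) by 86 mm (y), up to 20 mm high. Origin: centre of its underside, at sled x = 20 mm, so it fills sled x = -11 to 51 mm, z = 12 to 32 mm.
- oil_can: Green can, 54 mm across, 70 mm high, standing on the cabinet roof, right half, rear. Origin: centre of its underside. Bystander.
- sponge_block: Red sanding block 30 x 70 x 25 mm, lying on the cabinet roof, right half, rear. Origin: centre of its underside. Bystander.
- basin: Black bowl, 124 mm across, 55 mm high, on the bench to the left of the cabinet. Bystander.
- glue: White bottle with orange cap, 56 mm across, 150 mm high, on the bench to the left of the cabinet. Bystander.
- mallet: Hammer, 200 mm long, lying on the bench to the right of the cabinet. Bystander.
- brush: Brush, 180 mm long, lying on the bench to the right of the cabinet. Bystander.
- offcut: Dark carved strip, 140 x 50 x 28 mm, on the bench to the right of the cabinet. Bystander.
Mind the look-alikes: they are no part of the job. Of the things shaped like the sled, the wooden one is meant.

How it is judged:
On the way, in this order (a step that is already met when the one before it is completed fails the run):
1. the blue door is slid fully open behind the front door (at least 140 of its 165 mm) (value of joint rear_door above 0.14 m), for 0.2 s.
2. the sled is fully inside the left bay, behind the blue door's track, lying flat, grip end towards the door (x of sled in the frame of cabinet above 0.056 m and y of sled in the frame of cabinet between 0.04 and 0.14 m and z of sled in the frame of cabinet below 0.022 m and angle between sled's own z axis and vertical below 0.1 rad and angle between the x axis of sled and the x axis of cabinet, either way round below 0.2 rad and value of joint rear_door above 0.1 m), for 0.2 s.
At the end, for the whole second after the job is handed in: Blue door shut to 8 mm, front door to 10 mm; the sled rests flat in the left bay, its origin over 56 mm behind the blue door's back face and 40 to 140 mm left of the cabinet's middle, within 0.2 rad of straight, grip block towards the door (value of joint rear_door below 0.008 m and value of joint front_door below 0.01 m and x of sled in the frame of cabinet above 0.056 m and y of sled in the frame of cabinet between 0.04 and 0.14 m and z of sled in the frame of cabinet below 0.022 m and angle between sled's own z axis and vertical below 0.1 rad and angle between the x axis of sled and the x axis of cabinet, either way round below 0.2 rad and linear speed of sled below 0.02 m/s and x of sled_grip in the frame of cabinet below 0.04 m); the robot touches nothing.
It fails at once if the wet carving is touched by the robot (contact force between carving and the fingers above 0.5 N or contact force between carving and the arm above 0.5 N).
It fails at once if the sled is tipped by more than 0.35 rad (angle between sled's own z axis and vertical above 0.35 rad).
It fails at once if the front door is slid open by more than 25 mm (value of joint front_door above 0.025 m).
It fails at once if a bystander is moved by more than 40 mm (distance of any of oil_can, sponge_block, basin, glue, mallet, brush, offcut from where it was at the start of the episode above 0.04 m).
It also fails if it takes over 61 s, if anything falls off the work surface, if the arm or the gripper's body presses on something with over 40 N, if the wrist force passes 120 N, or if a joint passes its speed limit or range.

## Working session

There is one attempt and no reset: what is moved stays moved. The work goes in short steps, Python scripts to look and compute and a tool call to move; the robot and the scene stay as the last step left them, time stands still between calls to the robot, and variables do not carry over. Pictures are saved under pics/ and viewed, at most 10 in all, crops included, and the job is handed in when it is done.

Besides the shell and the picture viewer there is one more tool, called after "Request:" as name(argument=value, ...) on one line, values as JSON. jog_arm: Moves the arm, as the interface text tells. Its arguments: {"type":"object","properties":{"deltas":{"type":"array"},"grip_force":{"type":"number"}},"required":["deltas"]}

```bash
mkdir -p pics
python3 - <<'E'
from rig import manip, imaging
import cv2,json
for n in("top","side"):
    im=imaging.get_image(n); cv2.imwrite(f"pics/{n}0.png",im)
    c=imaging.calibration(n); print(n,c["mtx"],c["cam_to_world"])
s=manip.get_state();print(s["clock"],s["position"],s["ee_rot"],s["width"])
E
```

```text
top [[590.91158205   0.         327.83288487]
 [  0.         590.91158205 244.72597451]
 [  0.           0.           1.        ]] [[-0.02300821 -0.99425762  0.10451032  0.38460424]
 [-0.99969906  0.02377107  0.00605952  0.00960037]
 [-0.00850905 -0.10433945 -0.99450534  1.5054434 ]
 [ 0.          0.          0.          1.        ]]
side [[556.84587117   0.         319.76096967]
 [  0.         556.84587117 244.48812827]
 [  0.           0.           1.        ]] [[ 0.97333738 -0.1780739   0.14458224  0.34269567]
 [-0.22934619 -0.74500724  0.62639008 -0.84360853]
 [-0.00382891 -0.64284827 -0.76598397  1.12413511]
 [ 0.          0.          0.          1.        ]]
0.1 [0.15861837 0.55222016 0.24153654] [-2.18883187e-04  1.39453508e-01  9.90228285e-01 -7.84616882e-04] 0.08581171346426018
```

View pics/top0.png

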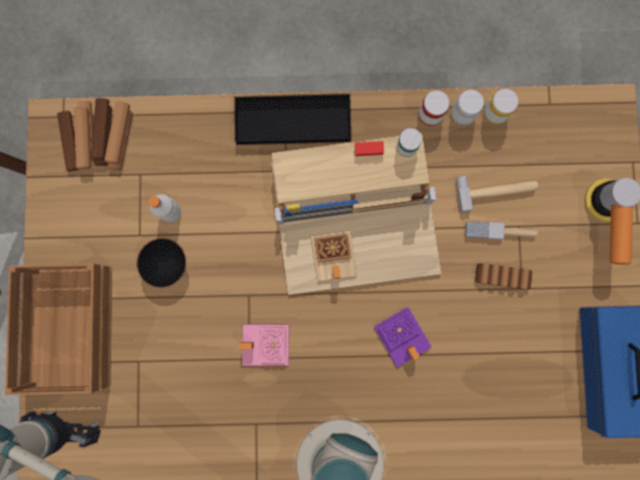

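View pics/side0.png

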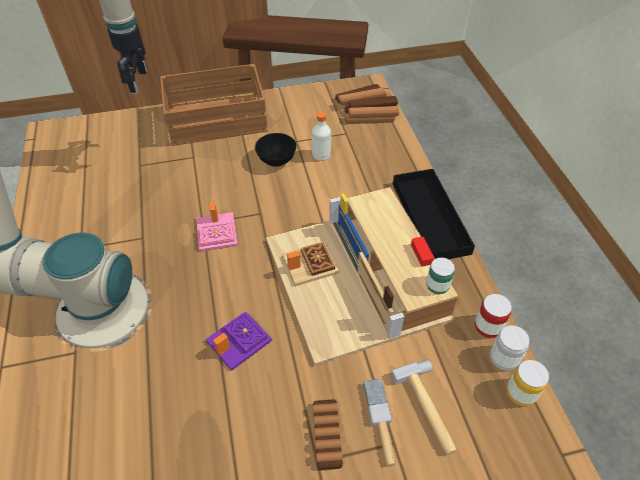

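Top view: the wooden sled is at (333,257) on the deck with its orange grip at (336,271). The look-alikes are a pink sled at (265,345) and a purple one at (403,337), both on the bench and rejected by colour. The yellow tab is at (292,210) and the silver posts are at (279,213) and (432,195). Next I'll measure these and check in one crop.

```bash
cat > h.py <<'E'
import cv2,numpy as np
from rig import imaging,manip
def ray(n,uv):
    c=imaging.calibration(n);T=np.array(c["cam_to_world"])
    d=T[:3,:3]@np.linalg.solve(np.array(c["mtx"]),[uv[0],uv[1],1.]);return T[:3,3],d
def onz(n,uv,z):
    o,d=ray(n,uv);return o+d*(z-o[2])/d[2]
def two(uv1,uv2):
    (o1,d1),(o2,d2)=ray("top",uv1),ray("side",uv2)
    A=np.c_[d1,-d2];t=np.linalg.lstsq(A,o2-o1,rcond=None)[0]
    p,q=o1+t[0]*d1,o2+t[1]*d2;return (p+q)/2,np.linalg.norm(p-q)
def blobs(im,lo,hi,box,amin=8):
    x0,y0,x1,y1=box;m=cv2.inRange(cv2.cvtColor(im[y0:y1,x0:x1],cv2.COLOR_BGR2HSV),lo,hi)
    n,_,st,c=cv2.connectedComponentsWithStats(m)
    return [(np.round(c[i]+[x0,y0],1),st[i]+[x0,y0,0,0,0]) for i in range(1,n) if st[i][4]>=amin],m
E
python3 - <<'E'
from h import *
t=cv2.imread("pics/top0.png");s=cv2.imread("pics/side0.png")
for n,im,box in(("top",t,(265,180,445,300)),("side",s,(262,190,462,365))):
    for nm,lo,hi in(("orange",(5,170,170),(14,255,255)),("yellow",(20,150,100),(32,255,255)),("blue",(100,100,50),(125,255,255)),("silver",(0,0,130),(180,45,255))):
        for b in blobs(im,lo,hi,box)[0]: print(n,nm,b[0],b[1])
a=cv2.resize(t[180:300,265:445],None,fx=4.4,fy=4.4,interpolation=2)
cv2.imwrite("pics/crop.png",a)
b=cv2.resize(s[185:365,262:462],None,fx=3.3,fy=3.3,interpolation=2)
cv2.imwrite("pics/crops.png",b)
E
```

```text
top yellow [293.8 208.4] [289 206  10   5  30]
top blue [328.8 204.6] [301 200  56  10 170]
top blue [287.  212.6] [284 209   8   7  26]
top silver [432.1 193.2] [429 187   7  14  77]
top silver [277.5 214. ] [274 207   8  14  76]
side orange [292.9 254.3] [287 251  13   7  58]
side yellow [343.9 203.2] [341 193   7  21 116]
side blue [348.2 233.3] [338 204  23  54 237]
side blue [356.5 235.2] [345 214  24  45 161]
side silver [457.1 199.9] [449 190  13  29 171]
side silver [333.9 209.1] [330 197  10  26 202]
side silver [442.5 266.4] [431 258  24  18 333]
side silver [437.5 284.5] [426 273  27  19 227]
side silver [394.8 325.1] [387 313  18  26 327]
side silver [422.  362.7] [409 360  23   5  68]
```

View pics/crop.png

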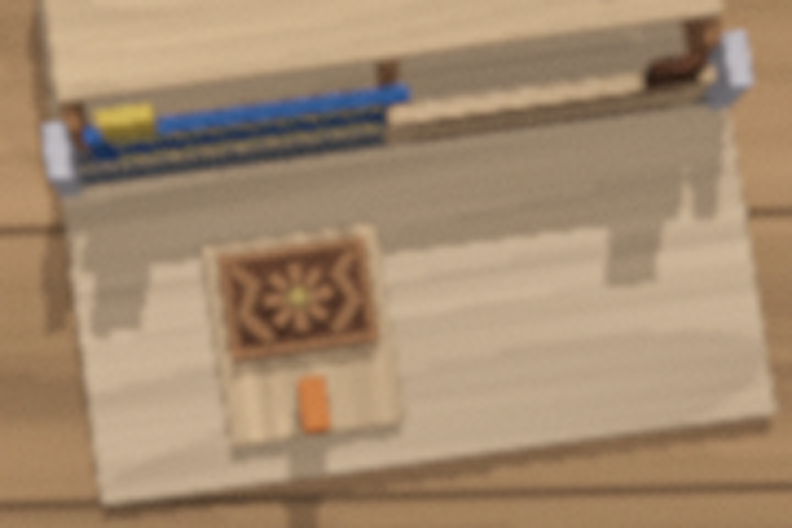

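View pics/crops.png

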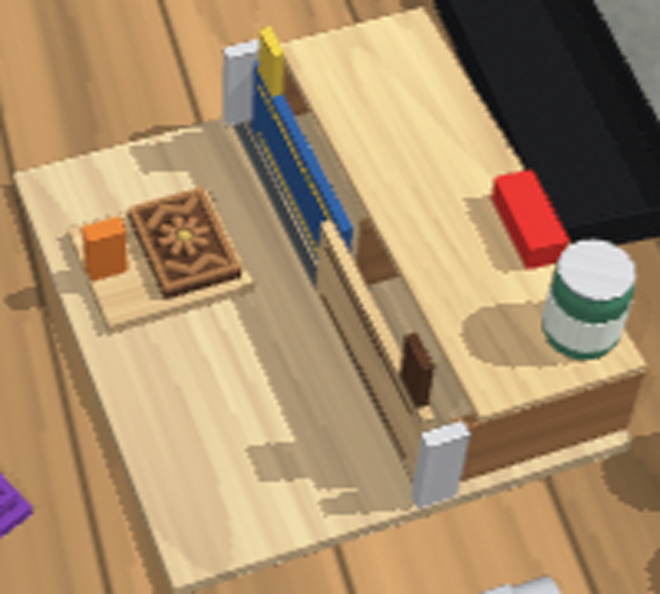

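The crops show the wooden sled with carving and orange grip, the grip end towards the robot. The yellow tab stands at the left of the blue door. The deck front corners in the top view are about (288.4,294.5) and (440.5,273.9).

Run:
```python
from h import *
np.set_printoptions(precision=4,suppress=True)
t=lambda x,y:(x/4.4+265-.4,y/4.4+180-.4)
s=lambda x,y:(x/3.3+262-.35,y/3.3+185-.35)
FL,FR=two(t(103,504),s(15,175)),two(t(772,413),s(175,588))
print("deck FL FR",FL,FR,np.linalg.norm(FL[0]-FR[0]))
fl,fr=onz("top",t(103,500),.015),onz("top",t(772,411),.015);print(fl,fr,np.linalg.norm(fl-fr))
fl2,fr2=onz("side",s(15,175),.015),onz("side",s(175,586),.015);print(fl2,fr2)
# post tops (top view corners) mean of outline, z=.095
pl=onz("top",t(55,148),.095);pr=onz("top",t(735,60),.095);print("posts",pl,pr,np.linalg.norm(pl-pr))
yl=(fl-fr);yaw=np.arctan2(-yl[0],yl[1]);print("yaw",np.degrees(yaw))
c,sn=np.cos(yaw),np.sin(yaw);X=np.array([c,sn,0]);Y=np.array([-sn,c,0])
O=((fl+fr)/2+(fl2+fr2)/2)/2+.205*X;O[2]=0;print("O",O, "from fl,fr",(fl+fr)/2+.205*X)
cab=lambda p:np.array([(p-O)@X,(p-O)@Y,p[2]])
print("posts cab",cab(pl),cab(pr))
print("tab",two(t(127,108),s(270,33)),cab(two(t(127,108),s(270,33))[0]))
cs=[onz("top",t(*p),.027) for p in((203,247),(373,226),(400,425),(233,450))]
cs2=[onz("side",s(*p),.027) for p in((252,283),(108,328))]
print("sled sides",[np.linalg.norm(cs[i]-cs[(i+1)%4]) for i in range(4)],[cab(p) for p in cs],"side",[cab(p) for p in cs2])
f=(cs[0]+cs[1]-cs[2]-cs[3]);print("sled yaw",np.degrees(np.arctan2(f[1],f[0])),"centre",sum(cs)/4,cab(sum(cs)/4))
for n,p in(("top",t(313,403)),("side",s(104,227))):
    g=onz(n,p,.077);print("grip",g,cab(g))
```

```text
deck FL FR (array([0.4197, 0.1219, 0.0115]), np.float64(0.0019701452593924164)) (array([ 0.4627, -0.2633,  0.0101]), np.float64(0.0015290308315074233)) 0.3875697140021357
[0.4209 0.1217 0.015 ] [ 0.4628 -0.2623  0.015 ] 0.3862947799025316
[0.4205 0.1189 0.015 ] [ 0.4633 -0.2644  0.015 ]
posts [0.6122 0.1389 0.095 ] [ 0.652  -0.2357  0.095 ] 0.37675068879921136
yaw 6.2277596850944885
O [ 0.6457 -0.0493  0.    ] from fl,fr [ 0.6457 -0.0481  0.015 ]
posts cab [-0.0128  0.1908  0.095 ] [-0.0139 -0.186   0.095 ]
tab (array([0.622 , 0.0957, 0.1501]), np.float64(0.0033923908299844574)) [-0.0078  0.1467  0.1501]
sled sides [np.float64(0.09813856367221524), np.float64(0.11499146179284438), np.float64(0.0959596908932532), np.float64(0.11745808014672378)] [array([-0.0694,  0.1187,  0.027 ]), array([-0.0703,  0.0206,  0.027 ]), array([-0.1853,  0.0208,  0.027 ]), array([-0.1869,  0.1167,  0.027 ])] side [array([-0.0696,  0.0185,  0.027 ]), array([-0.184 ,  0.0152,  0.027 ])]
sled yaw 6.671042156783272 centre [0.5109 0.0056 0.027 ] [-0.128   0.0692  0.027 ]
grip [0.4699 0.0007 0.077 ] [-0.1693  0.0688  0.077 ]
grip [0.4712 0.0001 0.077 ] [-0.1681  0.0681  0.077 ]
```

Request:
jog_arm(deltas=[0,0,22,465,-456,0,0.7,0,0,22,465,-456,0,0.7,0,0,22,465,-456,0,0.7,0,0,22,465,-456,0,0.7,0,0,22,465,-456,0,0.7,0,0,22,465,-456,0,0.7,0,0,22,465,-456,0,0.7,0,0,22,465,-456,0,0.7,0,0,22,465,-456,0,0.7,0,0,22,465,-456,0,0.7,0,0,22,465,-456,0,0.7,0,0,22,465,-456,0,0.7,0,0,22,465,-456,0,0.7,0,0,22,465,-456,0,0.7,0,0,22,465,-456,0,0.7,0,0,22,465,-456,0,0.7,0,0,22,465,-456,0,0.7,0,0,22,465,-456,0,0.7], grip_force=30)

```text
clock: 1.9
position: [0.6227, 0.0981, 0.2427]
ee_rot: [0.0, -0.053, 0.999, 0.0]
contact_force: [-0.7, 0.3, -0.4]
width: 0.0598
gripper_force: 0.0
```

Run:
```python
from h import *
t=imaging.get_image("top");s=imaging.get_image("side")
a=cv2.resize(t[150:270,240:400],None,fx=2.5,fy=2.5,interpolation=2)
b=cv2.resize(s[120:260,270:430],None,fx=2.5,fy=2.5,interpolation=2)
o=np.zeros((350,800,3),np.uint8);o[:300,:400]=a;o[:350,400:]=b
cv2.imwrite("pics/c2.png",o);print(manip.get_state()["position"])
```

```text
[0.62309683 0.09775395 0.24277206]
```

View pics/c2.png

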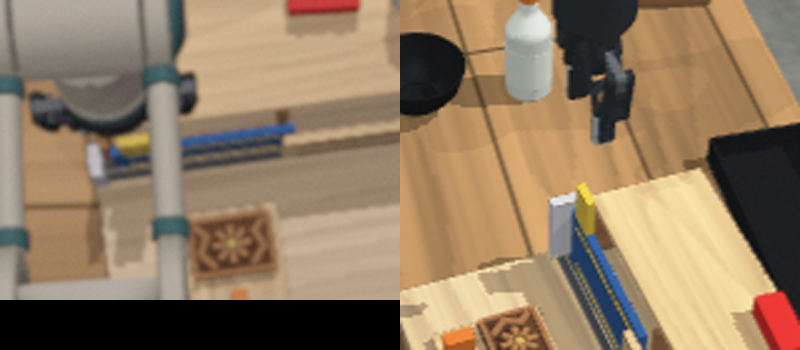

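The gripper is above the tab with a finger on each side, so I'll lower it.

Request:
jog_arm(deltas=[0,0,0,1,-1,-45,0.7,0,0,0,1,-1,-90,0.7,0,0,0,1,-1,-127,0.7,0,0,0,1,-1,-127,0.7,0,0,0,1,-1,-127,0.7])

```text
clock: 2.5
position: [0.6249, 0.0961, 0.1158]
ee_rot: [-0.0, -0.052, 0.999, 0.0]
contact_force: [1.9, -0.4, 1.3]
width: 0.0599
gripper_force: 0.0
```

Request:
jog_arm(deltas=[0,0,0,1,-10,0,0.7,0,0,0,2,-20,0,0.7,0,0,0,4,-35,0,0.7,0,0,0,5,-50,0,0.7,0,0,0,7,-65,0,0.7,0,0,0,9,-80,0,0.7,0,0,0,10,-95,0,0.7,0,0,0,12,-110,0,0.7,0,0,0,13,-125,0,0.7,0,0,0,15,-140,0,0.7,0,0,0,17,-155,0,0.7,0,0,0,18,-165,0,0.7,0,0,0,18,-168,0,0.7,0,0,0,18,-168,0,0.7])

```text
clock: 3.9
position: [0.6427, -0.0732, 0.1151]
ee_rot: [-0.0, -0.052, 0.999, -0.0]
contact_force: [0.1, 1.2, 0.5]
width: 0.0598
gripper_force: 0.0
```

Request:
jog_arm(deltas=[0,0,0,0,-3,0,0.7,0,0,0,1,-6,0,0.7,0,0,0,1,-6,0,0.7,0,0,0,1,-6,0,0.7])

```text
clock: 4.3
position: [0.6438, -0.0782, 0.1153]
ee_rot: [-0.0, -0.052, 0.999, -0.0]
contact_force: [-1.3, 0.5, -0.4]
width: 0.0595
gripper_force: 0.2
```

Run:
```python
from h import *
s=imaging.get_image("side");print(manip.get_state()["contact_force"],manip.get_state()["position"])
for b in blobs(s,(20,150,100),(32,255,255),(320,180,420,340))[0]:print(b)
t=imaging.get_image("top")
for b in blobs(t,(20,150,100),(32,255,255),(280,180,440,220),4)[0]:print(b)
```

```text
[-0.76103772  0.94437173 -0.05140388] [ 0.64383451 -0.07824128  0.1153059 ]
(array([368.4, 249.5]), array([365, 239,   9,  22, 138]))
```

Request:
jog_arm(deltas=[0,0,0,0,0,40,0.7,0,0,0,0,0,75,0.7,0,0,0,-40,20,75,0.6,0,0,0,-80,40,75,0.6,0,0,0,-120,60,75,0.6,0,0,0,-160,73,65,0.6,0,0,0,-173,79,45,0.6,0,0,0,-173,79,20,0.6,0,0,0,-173,79,20,0.6])

```text
clock: 5.3
position: [0.4683, 0.0011, 0.1335]
ee_rot: [-0.002, -0.052, 0.999, 0.0]
contact_force: [0.8, -1.1, 1.3]
width: 0.0513
gripper_force: 0.0
```

Run:
```python
from h import *
s=imaging.get_image("side");p=manip.get_state()["position"];print(p)
for b in blobs(s,(20,150,100),(32,255,255),(320,180,420,340))[0]:
    w=onz("side",b[0],.1175);d=w-[.645,-.048,0];print(b,w,"taby",-.1063*d[0]+.9943*d[1])
cv2.imwrite("pics/c3.png",cv2.resize(s[190:310,240:400],None,fx=4,fy=4,interpolation=2))
```

```text
[0.47003897 0.00079326 0.13486221]
(array([368.7, 249.9]), array([365, 239,   9,  22, 132])) [ 0.64028734 -0.06313692  0.1175    ] taby -0.014549683827226875
```

View pics/c3.png

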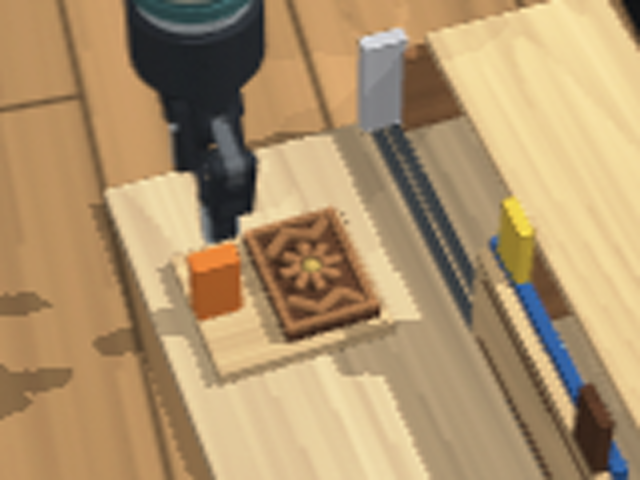

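The door is open (tab at cabinet y ≈ −14.5 mm) and the fingers straddle the orange grip. I'll lower and grip.

Request:
jog_arm(deltas=[0,0,0.5,0,0,-30,0.6,0,0,0.5,0,0,-60,0.6,0,0,0.5,0,0,-77,0.6,0,0,0.5,0,0,-77,0.6,0,0,0.5,0,0,-77,0,0,0,0.5,0,0,-77,0,0,0,0.5,0,0,-77,0,0,0,0.5,0,0,-77,0,0,0,0.5,0,0,-77,0,0,0,0.5,0,0,-77,0], grip_force=30)

```text
clock: 6.35
position: [0.4726, 0.0001, 0.0599]
ee_rot: [0.002, -0.057, 0.998, -0.001]
contact_force: [1.3, -2.4, 5.9]
width: 0.0155
gripper_force: 30.9
```

Request:
jog_arm(deltas=[0,0,0,8,3,0,0,0,0,0,20,6,0,0,0,0,0,35,10,0,0,0,0,0,50,13,0,0,0,0,0,65,16,0,0,0,0,0,80,19,0,0,0,0,0,95,21,0,0,0,0,0,110,24,0,0,0,0,0,125,26,0,0,0,0,0,140,28,0,0,0,0,0,150,29,0,0,0,0,0,156,29,0,0,0,0,0,156,29,0,0])

```text
clock: 7.65
position: [0.6239, 0.0299, 0.0598]
ee_rot: [-0.003, -0.057, 0.998, 0.0]
contact_force: [-5.9, -0.5, 11.2]
width: 0.0152
gripper_force: 31.7
```

Request:
jog_arm(deltas=[0,0,0,0,0,0,0.45,0,0,0,0,0,0,0.45,0,0,0,0,0,0,0.45,0,0,0,-15,-2,0,0.45,0,0,0,-35,-4,0,0.45,0,0,0,-50,-5,0,0.45,0,0,0,-50,-5,0,0,0,0,0,-50,-5,0,0,0,0,0,-50,-5,0,0,0,0,0,-50,-5,0,0])

```text
clock: 8.65
position: [0.578, 0.0247, 0.0584]
ee_rot: [0.001, -0.056, 0.998, 0.0]
contact_force: [-0.4, -0.4, -0.2]
width: 0.0002
gripper_force: 0.0
```

Run:
```python
from h import *
s=imaging.get_image("side");S=manip.get_state();print(S["position"],S["width"],S["contact_force"])
for b in blobs(s,(5,170,170),(14,255,255),(300,180,420,300))[0]:
    w=onz("side",b[0],.077);d=w-[.645,-.048,0];print(b,w,"cab",d[:2]@[.9943,.1063],d[:2]@[-.1063,.9943])
cv2.imwrite("pics/c4.png",cv2.resize(s[180:310,270:430],None,fx=4,fy=4,interpolation=2))
```

```text
[0.57771924 0.02467363 0.05828478] -8.449693311978157e-05 [-0.59296877 -0.60919576  0.19887266]
(array([350.5, 233.3]), array([345, 231,  11,   6,  44])) [0.62334382 0.03034642 0.077     ] cab -0.013204514112355391 0.08020189306372807
```

View pics/c4.png

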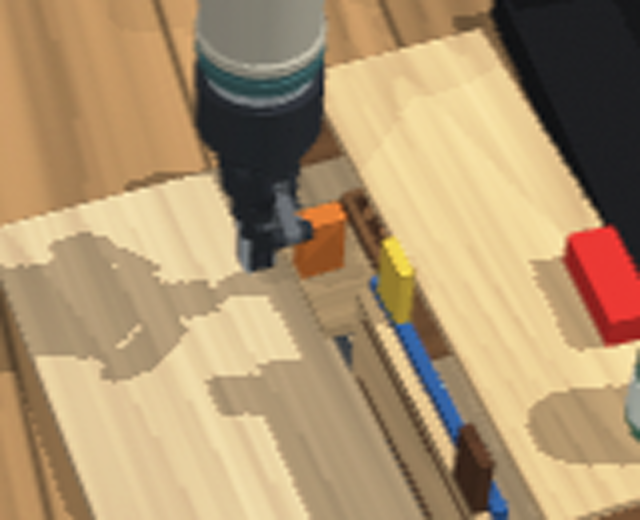

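The sled sits straight at about x = 30 mm, with the closed fingers behind its grip. I'll push it in the rest of the way.

Request:
jog_arm(deltas=[0,0,0,8,1,0,0,0,0,0,14,2,0,0,0,0,0,19,2,0,0,0,0,0,24,3,0,0,0,0,0,29,3,0,0,0,0,0,34,4,0,0,0,0,0,39,4,0,0,0,0,0,44,5,0,0,0,0,0,49,5,0,0,0,0,0,53,6,0,0,0,0,0,53,6,0,0,0,0,0,53,6,0,0])

```text
clock: 9.9
position: [0.6313, 0.0307, 0.0586]
ee_rot: [0.001, -0.056, 0.998, -0.0]
contact_force: [1.1, 1.2, 0.3]
width: -0.0003
gripper_force: 0.0
```

```bash
cat > g.py <<'E'
from h import *
s=imaging.get_image("side");S=manip.get_state();print(S["position"],S["width"],S["contact_force"])
for lo,hi,z in(((5,170,120),(14,255,255),.077),((20,150,100),(32,255,255),.1175)):
  for b in blobs(s,lo,hi,(320,180,420,300))[0]:
    w=onz("side",b[0],z);d=w-[.645,-.048,0];print(b,"cab",d[:2]@[.9943,.1063],d[:2]@[-.1063,.9943])
E
python3 g.py
```

```text
[0.6310464  0.03069089 0.05866966] -0.00015949068205394588 [-0.05678627  0.38561655  0.74303763]
(array([361.4, 240.3]), array([357, 236,   9,  10,  59])) cab 0.0037771687258306612 0.04981099212168029
(array([368.6, 249.6]), array([365, 239,   9,  22, 140])) cab -0.006165487287806611 -0.013630630480016299
```

Request:
jog_arm(deltas=[0,0,0,-30,-3,0,0,0,0,0,-60,-6,10,0,0,0,0,-75,-8,30,0,0,0,0,-75,-8,30,0])

```text
clock: 10.35
position: [0.5547, 0.0225, 0.0907]
ee_rot: [0.002, -0.056, 0.998, -0.0]
contact_force: [1.7, 0.5, 0.1]
width: -0.0001
gripper_force: 0.0
```

```bash
python3 g.py
python3 - <<'E'
from h import *
s=imaging.get_image("side");t=imaging.get_image("top")
a=cv2.resize(s[195:275,310:410],None,fx=5,fy=5,interpolation=2)
b=cv2.resize(t[190:250,270:370],None,fx=3,fy=3,interpolation=2)
o=np.zeros((400,800,3),np.uint8);o[:,:500]=a;o[:180,500:]=b
cv2.imwrite("pics/c5.png",o)
E
```

```text
[0.55596213 0.02252467 0.08994955] -0.00020542753850477338 [ 0.20450637 -0.54939572 -0.33980954]
(array([360.5, 237.5]), array([357, 229,   9,  17, 104])) cab 0.005112194700882713 0.05901833346160524
(array([368.5, 249.7]), array([365, 239,   9,  22, 138])) cab -0.006502594539391662 -0.013832732152745922
```

View pics/c5.png

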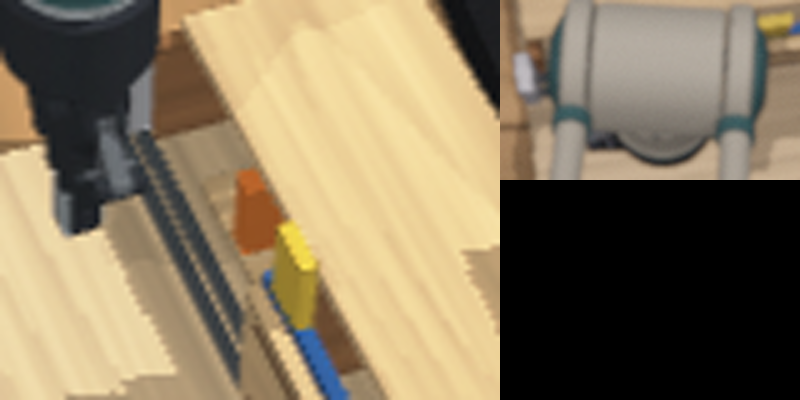

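Run:
```python
from h import *
for p,z in(((242,253),.027),((237,176),.077),((239,195),.077)):
    w=onz("side",(310+p[0]/5-.4,195+p[1]/5-.4),z);d=w-[.645,-.048,0];print("cab",d[:2]@[.9943,.1063],d[:2]@[-.1063,.9943])
```

```text
cab 0.00789154772126509 0.07601524279711024
cab 0.006419862319617753 0.08560963712697899
cab 0.0026511413428051732 0.07351594563679846
```

Request:
jog_arm(deltas=[0,0,0,0,0,50,0,0,0,0,0,0,100,0.4,0,0,0,0,0,125,0.7,0,0,0,30,-31,125,0.7,0,0,0,60,-62,125,0.7,0,0,0,86,-88,125,0.7,0,0,0,86,-88,125,0.7,0,0,0,86,-88,125,0.7,0,0,0,86,-88,85,0.7,0,0,0,86,-88,50,0.7,0,0,0,86,-88,26,0.7,0,0,0,86,-88,26,0.7,0,0,0,86,-88,26,0.7])

```text
clock: 11.8
position: [0.6407, -0.0645, 0.1145]
ee_rot: [-0.0, -0.057, 0.998, 0.0]
contact_force: [-0.1, -0.5, 0.5]
width: 0.0595
gripper_force: 0.0
```

Request:
jog_arm(deltas=[0,0,0,-1,10,0,0.7,0,0,0,-2,20,0,0.7,0,0,0,-4,35,0,0.7,0,0,0,-5,50,0,0.7,0,0,0,-7,65,0,0.7,0,0,0,-9,80,0,0.7,0,0,0,-10,95,0,0.7,0,0,0,-12,110,0,0.7,0,0,0,-13,125,0,0.7,0,0,0,-15,140,0,0.7,0,0,0,-17,155,0,0.7,0,0,0,-18,167,0,0.7,0,0,0,-19,174,0,0.7,0,0,0,-19,178,0,0.7,0,0,0,-19,178,0,0.7])

```text
clock: 13.3
position: [0.6213, 0.113, 0.114]
ee_rot: [-0.001, -0.057, 0.998, 0.0]
contact_force: [-0.5, -0.0, -0.1]
width: 0.0595
gripper_force: 0.2
```

```bash
sed -i 's/(320,180,420,300)/(320,170,420,300)/' g.py; python3 g.py
```

```text
[0.62148158 0.11302211 0.11409797] 0.059881088004895264 [-0.05189407  0.26918193  1.30251058]
(array([362.4, 236. ]), array([358, 229,  10,  15,  60])) cab 0.011410120757126779 0.062002411142742776
(array([341.2, 198.7]), array([340, 193,   3,  15,  27])) cab -0.007299646659556208 0.16410614057227738
```

Request:
jog_arm(deltas=[0,0,0,0,2,0,0.7,0,0,0,0,4,0,0.7,0,0,0,0,5,0,0.7,0,0,0,0,5,0,0.7])

```text
clock: 13.75
position: [0.6215, 0.1132, 0.1139]
ee_rot: [-0.001, -0.057, 0.998, -0.004]
contact_force: [-0.1, -11.1, -1.1]
width: 0.0597
gripper_force: 5.8
```

The door is against its shut stop (11 N, no advance). I'll ease off, lift and check.

Request:
jog_arm(deltas=[0,0,0,1,-8,0,0.7,0,0,0,1,-13,0,0.7,0,0,0,1,-13,0,0.7,0,0,0,1,-13,50,0.7,0,0,0,1,-13,100,0.7,0,0,0,-40,-13,140,0.7,0,0,0,-90,-13,140,0.7,0,0,0,-130,-13,140,0.7,0,0,0,-130,-13,140,0.7,0,0,0,-130,-13,140,0.7])

```text
clock: 14.75
position: [0.4912, 0.1053, 0.2551]
ee_rot: [0.001, -0.057, 0.998, 0.0]
contact_force: [1.1, 0.1, 0.5]
width: 0.0602
gripper_force: 0.0
```

```bash
python3 g.py
python3 - <<'E'
from h import *
s=imaging.get_image("side")
cv2.imwrite("pics/c6.png",cv2.resize(s[170:330,270:470],None,fx=3.5,fy=3.5,interpolation=2))
E
```

```text
[0.49248774 0.10515001 0.2549837 ] 0.05933414091020367 [0.82294773 0.66894174 0.63525617]
(array([362.4, 236. ]), array([358, 229,  10,  15,  60])) cab 0.011410120757126779 0.062002411142742776
(array([343.7, 202.5]), array([340, 193,   8,  20, 114])) cab -0.006130325118978456 0.14944502312256805
```

View pics/c6.png

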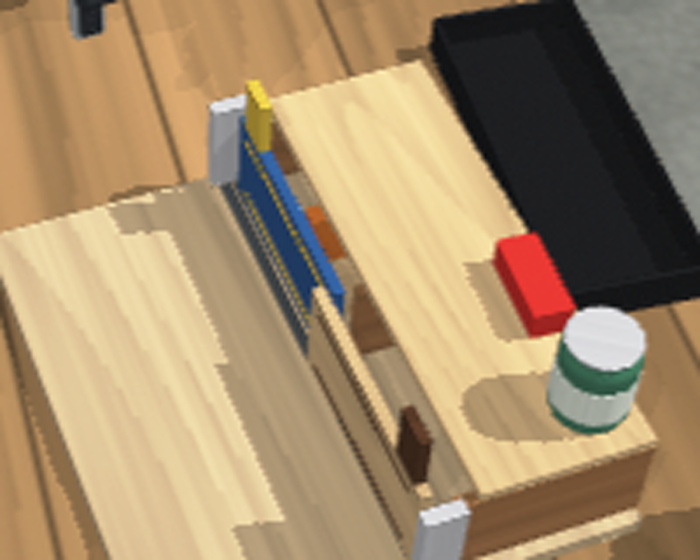

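The blue door is shut: the tab is at cabinet y = 149.4 mm, at crop (258,115). The orange grip is inside behind it at crop (325,235), the front door is shut, and the bystanders on the roof are in place. I'll hand it in.

```bash
python3 -c "
from rig import manip
print(manip.sign_off())"
```

```text
the job is handed in; nothing more can be done
None
```

I handed the job in at about 15 s: the sled is in the left bay grip end last, about 64 mm behind the blue door's back face. The blue door is shut to within about 1 mm, and the front door and the things on the cabinet roof look unmoved. I got no verdict back.

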